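Find the rattling parts case and hold it out

TASK

Three sealed parts cases stand side by side on the dark plate; in one of them the heavy steel ball has come out of its padding and rolls about inside. Starting with the case on the robot's left, then the middle one, then the right one, pick each case up, shake or rock it end to end to feel whether something inside runs loose, and set it back where it stood before taking the next. Finish holding the one that rattles, with the two quiet cases back in their places: gripped level and still, about 10 cm clear above the middle of the white tray, without putting it down or letting go; leave the nozzles, jar and screwdriver alone.

Things in the scene. Friction and masses are not known exactly. Their poses are not given: they have to be found in the camera images.
- case_left_center (a point): closed oblong aluminium case, lid up on the plate: 150 mm long (x axis, parallel to the plate's x), 52 mm wide (y; grip across it), 48 mm tall, about 0.4 kg in all; this point is its centre, 24 mm above its underside. All three look and weigh about alike. This one is the case on the robot's left (largest y).
- case_middle_center (a point): closed oblong aluminium case, lid up on the plate: 150 mm long (x axis, parallel to the plate's x), 52 mm wide (y; grip across it), 48 mm tall, about 0.4 kg in all; this point is its centre, 24 mm above its underside. All three look and weigh about alike. This one is the middle case.
- case_right_center (a point): closed oblong aluminium case, lid up on the plate: 150 mm long (x axis, parallel to the plate's x), 52 mm wide (y; grip across it), 48 mm tall, about 0.4 kg in all; this point is its centre, 24 mm above its underside. All three look and weigh about alike. This one is the case on the robot's right (smallest y).
- plate: fixed dark plate, 160 (x) by 330 (y) by 8 mm, origin centred under it; the cases stand 120 mm apart along its y. Padded contents (0.19 kg) sit tight; the loose one, a 0.19 kg, 36 mm steel ball, rolls 104 mm end to end: tip the case and it runs to the low end and stays near it when level again, its moment about the case's middle 0.06 to 0.1 N m, reversed after tipping the other way
- tray_mid (a point): middle of the inner floor of the fixed, empty white tray (90 mm in x, 160 mm in y, rim 20 mm above the bench), 4 mm above the bench; z up, axes along its sides
- nozzle_a: bystander: loose steel nozzle, 28 mm wide, 70 mm tall, standing; origin at its foot
- nozzle_b: bystander: loose brass nozzle, 28 mm wide, 70 mm tall, standing; origin at its foot
- jar: bystander: loose jar, 60 mm wide, 85 mm tall; origin at its foot
- driver: bystander: loose screwdriver lying on the bench; origin under its middle
Things that resemble listed ones, but are neither listed nor needed, are in the scene too. What is shaped like the part that bears case_middle_center but pink or red is not meant.

How it is judged:
By the outcome, as a careful person would: the job done as asked, in the order asked, and still so for the second after the job is handed in, while the arm keeps its last pose, push and grip.
It also fails if it takes over 72 s, if anything falls off the work surface, if the arm or the gripper's body presses on something with over 40 N, if the wrist force passes 120 N, or if a joint passes its speed limit or range.

ROBOT

A 6-joint arm with a two-finger parallel gripper is mounted at the origin on the work surface. World frame = base frame: x ahead of the robot, y to its left, z up, the work surface at z = 0. Lengths are in m, angles in rad, forces in N, time in s.
With the tool pointing down it reaches from about 0.3 to 0.775 m from the base axis. Payload 14.6 kg.
Tool frame: the origin (TCP) lies between the finger pads; the fingertips stand 19 mm ahead of it and the grasp point (between the pads) is the TCP (ctrl.finger_overhang is the distance from the TCP to the fingertips, in m); z points along the fingers, y is the direction in which the jaws open and shut (so a half turn about z gives the same grasp; the last joint's range is limited). The gripper opens to 94 mm and grips with 3 to 60 N. Pads are 16 mm wide; open, the fingers measure 119 mm over their backs; the gripper's body (75 mm by 177 mm) begins 78 mm behind the grasp point.
Start: joints at [-1.342, 0.3, 1.521, -0, 1.321, -0.067], TCP at [0.16, -0.526, 0.224] pointing down, gripper open.
Joint ranges: [-3.03, 3.03], [-0.79, 2.21], [0.23, 2.52], [-1.04, 4.18], [0, 3.07], [-2.55, 2.55]. Speed limits (rad/s): [2.22, 2.22, 2.57, 3.14, 3.14, 3.14].

INTERFACE

Orientations are given as [roll, pitch, yaw] about the fixed x, y, z axes, in that order (R = Rz(yaw) Ry(pitch) Rx(roll)).
In Python, from station import ctrl gives the robot as it stands.
- The arm moves only by the tool send_rows, never from a script. Its argument "series" is a list of rows, each a list of 7 numbers: the turn, a rotation vector about the tool's x, y, z in degrees, then the shift along the tool's x, y, z in m, then the gripper's target within -1 to 1 (fully open at 1, half-way at 0, shut at -1). A call has 1 to 8 rows; each row is the pose to reach, as a shift and turn from the pose commanded when the call began, along the tool's axes at that moment; what a row does not reach only later rows make up. A row lasts 1/10 s, in which the tool goes at most 50 mm and 8.59 degrees, less where a joint would pass 70% of its speed; a pose out of reach is approached as far as the arm can. A call with a gripper value outside its range is refused whole. The fingers move at their own pace and stop on an object; "force" is the grip in N (left out, the last holds). Time passes only in rows, so rows that repeat a pose let the fingers close. It gives the time, the measured TCP pose, the force and the opening at its end, in the units of the state.
- ctrl.get_obs(): the state, without advancing time (a new reading comes with each control period).
- ctrl.camera(name): name is "scene" or "top"; returns a dict with "pixels" (480x640x3 uint8, red, green, blue), "z_map" (480x640 float32, m along the optical axis (not along the pixel's ray), 0 where there is no reading), "fov_y" (degrees; the focal length in pixels is half the picture's height over the tangent of half this angle, whatever the lens; pixels are square), "cx", "cy" (the principal point, pixels), "R" (3x3) and "t" (3): a world point X has camera coordinates R X + t. Camera axes: x right, y down, z forward; pixel columns grow to the right and rows downward; lengths in m; the calibration is good to about 2 mm. A picture is of the moment at which its call begins.
- ctrl.hand_in(): hands the job in, once; it reports no verdict.
The state is a dict: "time_s": time; "qpos": joint angles; "joint_vel": joint speeds; "tau": joint torques, N m; "ee_pos": TCP position; "eef_rot": TCP orientation; "force": force on the tool from outside, world axes, zero at the start; "moment": the same for the moment, N m; "grip_width": finger opening in m.
Only numpy, scipy, OpenCV 4.12 (cv2) and the standard library are available. Lean on these libraries where they do the work, as an engineer would, in place of code of your own. Each camera call takes 0.05 s, during which the arm holds its last target.

## Working session

There is one attempt and no reset: what is moved stays moved. The work goes in short steps, Python scripts to look and compute and a tool call to move; the robot and the scene stay as the last step left them, time stands still between calls to the robot, and variables do not carry over. Pictures are saved under pics/ and viewed, and the job is handed in when it is done.

Besides the shell and the picture viewer there is one more tool, called after "Call:" as a command line: name --pt "numbers of a row" for each row, then --argument value for the rest. send_rows: Moves the arm, as the interface text tells. Its arguments: {"type":"object","properties":{"series":{"type":"array"},"force":{"type":"number"}},"required":["series"]}

```bash
mkdir -p pics; ls
python3 - <<'E'
from station import ctrl
import cv2,numpy as np
o=ctrl.get_obs(); print(o)
for n in("scene","top"):
    c=ctrl.camera(n); cv2.imwrite(f"pics/{n}0.png",c["pixels"][:,:,::-1]); np.savez(f"/tmp/{n}0.npz",**c)
    print(n,c["fov_y"],c["cx"],c["cy"],c["R"],c["t"])
E
```

```text
pics
{'time_s': 0.0, 'qpos': array([-1.34159263e+00,  3.00456327e-01,  1.52157558e+00,  2.01173059e-05,
        1.32071617e+00, -6.66000942e-02]), 'joint_vel': array([-0.00059252, -0.00054938, -0.0006756 ,  0.00175293, -0.00048924,
        0.00102533]), 'tau': array([ 8.44943643e-04, -5.31805515e+01, -3.52733016e+01,  7.08505232e-02,
        2.44133722e-02, -7.73636907e-05]), 'ee_pos': array([ 0.16027642, -0.52587498,  0.22389675]), 'eef_rot': array([-3.14044109e+00, -9.63371897e-05,  2.95798746e-01]), 'force': array([ 0.53249534, -0.79901377, -0.67164685]), 'moment': array([ 0.02696987, -0.0050828 ,  0.06518805]), 'grip_width': 0.09369916898861307}
scene 46.22365689634095 326.50092094290636 240.49473307205753 [[-0.6501073   0.75970599  0.01439798]
 [ 0.46307184  0.4111479  -0.78518907]
 [-0.60243255 -0.50378985 -0.6190887 ]] [ 0.30351927 -0.19372328  1.47798037]
top 50.56845309880416 320.1067235309691 249.72098547578554 [[ 0.02582412 -0.99960114 -0.01143163]
 [-0.99785778 -0.02508812 -0.06041879]
 [ 0.06010789  0.01296741 -0.99810765]] [0.022387   0.47540464 1.07400363]
```

View pics/scene0.png

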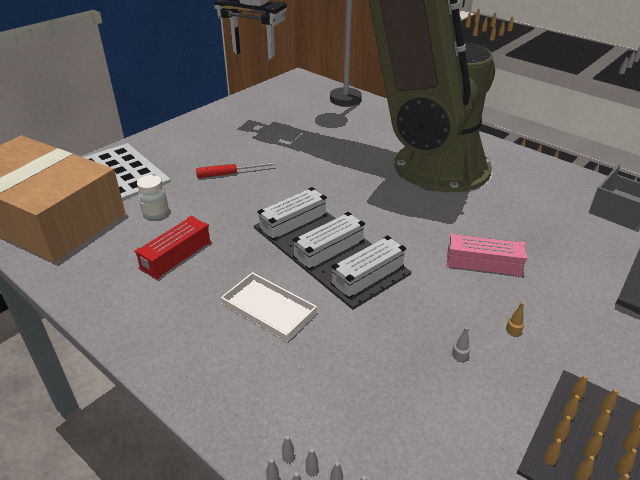

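View pics/top0.png

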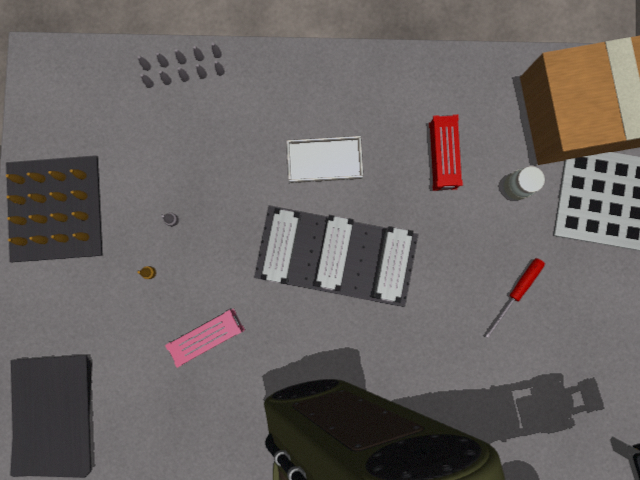

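The top view shows three aluminium cases on the dark plate, at about (280,245), (334,253) and (395,264). The image's left is +y, so these are left, middle and right. The white tray is at (325,160). The red case at (447,152) and the pink one at (205,337) are decoys. Next I'll measure the poses.

```bash
cat > h.py <<'E'
import numpy as np,cv2
def load(n):
    return dict(np.load(f"/tmp/{n}.npz"))
def cloud(c):
    f=240/np.tan(np.radians(float(c["fov_y"])/2)); z=c["z_map"].astype(float)
    v,u=np.mgrid[:480,:640]
    P=np.stack([(u-c["cx"])/f*z,(v-c["cy"])/f*z,z],-1)
    return (P-c["t"])@c["R"]   # R^T(P-t)
def proj(c,X):
    f=240/np.tan(np.radians(float(c["fov_y"])/2)); p=c["R"]@np.array(X)+c["t"]
    return p[:2]/p[2]*f+[c["cx"],c["cy"]]
def ray(c,u,v,h):
    f=240/np.tan(np.radians(float(c["fov_y"])/2)); d=c["R"].T@np.array([(u-c["cx"])/f,(v-c["cy"])/f,1]); o=-c["R"].T@c["t"]
    return o+d*(h-o[2])/d[2]
E
cat > m.py <<'E'
import sys; from h import *
n=sys.argv[1]; c=load(n); W=cloud(c)
img=c["pixels"].astype(int)
roi=np.zeros((480,640),np.uint8); roi[195:315,245:425]=1
m=((W[...,2]>0.042)&(W[...,2]<0.075)&(roi>0)).astype(np.uint8)
k,l,s,ce=cv2.connectedComponentsWithStats(m)
for i in range(1,k):
    if s[i,4]<300: continue
    p=W[l==i]; h=np.median(p[:,2]);
    cn=max(cv2.findContours((l==i).astype(np.uint8),cv2.RETR_EXTERNAL,cv2.CHAIN_APPROX_NONE)[0],key=len)
    q=np.array([ray(c,u,v,h)[:2] for u,v in cn[:,0]])
    r=cv2.minAreaRect((q*1000).astype(np.float32)); print("case",s[i],"ztop",h.round(4),"rect mm",np.round(r[0],1),np.round(r[1],1),round(r[2],2))
hsv=cv2.cvtColor(c["pixels"],cv2.COLOR_RGB2HSV)
for nm,mm,h in(("plate",(hsv[...,2]<85)&(roi>0)&(W[...,2]<.03),.008),):
    mm=mm.astype(np.uint8)|((roi>0)&m).astype(np.uint8)
    cn=max(cv2.findContours(mm,cv2.RETR_EXTERNAL,cv2.CHAIN_APPROX_NONE)[0],key=len)
    q=np.array([ray(c,u,v,h)[:2] for u,v in cn[:,0]]); r=cv2.minAreaRect((q*1000).astype(np.float32)); print(nm,r)
mm=np.zeros((480,640),np.uint8); mm[130:190,280:370]=((hsv[...,2]>170)&(hsv[...,1]<40))[130:190,280:370]
cn=max(cv2.findContours(mm,cv2.RETR_EXTERNAL,cv2.CHAIN_APPROX_NONE)[0],key=len)
q=np.array([ray(c,u,v,.02)[:2] for u,v in cn[:,0]]); print("tray rim",cv2.minAreaRect((q*1000).astype(np.float32)))
p=W[150:170,300:350].reshape(-1,3); print("trayfloor z",np.median(p[:,2]))
E
python3 m.py top0
```

```text
case [ 261  208   39   76 1834] ztop 0.0566 rect mm [479.3 116.5] [ 52.9 150.9] 80.53
case [ 315  214   39   77 1814] ztop 0.0567 rect mm [467.8   4.4] [ 52.7 151.1] 80.51
case [ 375  226   39   77 1863] ztop 0.0567 rect mm [ 447.  -118.7] [ 53.7 151.1] 80.47
plate ((466.13592529296875, 0.4975128173828125), (329.9125061035156, 165.8960723876953), 80.65662384033203)
tray rim ((668.3265991210938, 31.26076889038086), (80.55248260498047, 155.01112365722656), 4.818811893463135)
trayfloor z 0.004566157362190024
```

Run:
```python
import cv2
i=cv2.imread("pics/top0.png")[125:315,235:435]; cv2.imwrite("pics/crop0.png",cv2.resize(i,None,fx=3,fy=3,interpolation=cv2.INTER_CUBIC))
```

```text
(no output)
```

View pics/crop0.png

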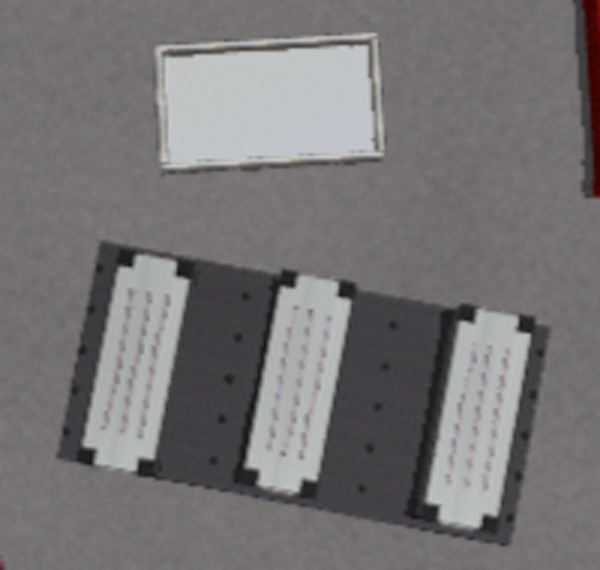

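The crop shows the tray and the three silver cases standing clear of each other on the plate, none of them red or pink. They are the ones meant. I'll cross-check with the scene view.

Run:
```python
from h import *
c=load("scene0");W=cloud(c)
for nm,(x,y) in dict(L=(.479,.1165),M=(.468,.004),R=(.447,-.119)).items():
    m=(np.hypot(W[...,0]-x,W[...,1]-y)<.1)&(W[...,2]>.051)&(W[...,2]<.065)
    k,l,s,ce=cv2.connectedComponentsWithStats(m.astype(np.uint8))
    a=np.radians(-9.5)
    u=np.round(proj(c,(x,y,.056))).astype(int); i=l[u[1],u[0]]
    cn=max(cv2.findContours((l==i).astype(np.uint8),0,1)[0],key=len)
    q=np.array([ray(c,a_,b_,.056)[:2] for a_,b_ in cn[:,0]])
    r=cv2.minAreaRect((q*1000).astype(np.float32)); print(nm,i,s[i],np.round(r[0],1),np.round(r[1],1),r[2])
    p=W[l==i];print(np.median(p[:,2]))
# top cam: points on top only
c=load("top0");W=cloud(c)
for nm,(x,y) in dict(L=(.479,.1165),M=(.468,.004),R=(.447,-.119)).items():
    d=W[...,:2]-[x,y]; a=np.radians(-9.5); 
    m=(abs(d@[np.cos(a),np.sin(a)])<.095)&(abs(d@[-np.sin(a),np.cos(a)])<.04)&(W[...,2]>.053)
    q=W[m][:,:2]; r=cv2.minAreaRect((q*1000).astype(np.float32)); print(nm,np.round(r[0],1),np.round(r[1],1),r[2])
    b=c["R"].T@(-c["t"]); 
print("cam",b)
```

```text
L 2 [ 331  235   75   48 1442] [479.5 118.1] [ 58.5 156.7] 80.85474395751953
0.05716867845228327
M 3 [ 293  212   72   42 1250] [468.2   7.1] [ 59.6 157.4] 80.24903106689453
0.05716685223459287
R 1 [ 257  187   70   37 1047] [ 448.2 -116.4] [ 60.7 159.1] 80.3790283203125
0.05720746100101332
L [479.4 116.5] [ 52.9 150.7] 80.5143051147461
M [468.1   4.3] [ 52.6 150.7] 80.49095153808594
R [ 447.1 -119.2] [ 53.  150.8] 80.57279205322266
cam [0.409252   0.02037803 1.10095054]
```

```bash
cat > go.py <<'E'
import sys; from station import ctrl; import numpy as np
from scipy.spatial.transform import Rotation as Rn
x,y,z,yaw=map(float,sys.argv[1:5])
o=ctrl.get_obs(); R=Rn.from_euler("xyz",o["eef_rot"]); T=Rn.from_euler("xyz",[np.pi,0,np.radians(yaw)])
print("t",o["time_s"],"pos",o["ee_pos"].round(4),"rpy",np.degrees(o["eef_rot"]).round(2),"w",round(o["grip_width"],4))
print("rotvec deg",np.degrees((R.inv()*T).as_rotvec()).round(2),"shift",R.inv().apply(np.array([x,y,z])-o["ee_pos"]).round(4))
print("F",o["force"].round(2),"M",o["moment"].round(4),"tool M",R.inv().apply(o["moment"]).round(4),"q",o["qpos"].round(3),"tau",o["tau"].round(2))
E
python3 go.py .4795 .117 .13 -9.5
```

```text
t 0.1 pos [ 0.1603 -0.5259  0.224 ] rpy [-179.94   -0.     16.95] w 0.094
rotvec deg [-6.000e-02  1.000e-02  2.645e+01] shift [ 0.4928 -0.5218  0.0945]
F [-0.19 -0.19 -0.15] M [ 0.0468 -0.0121 -0.0083] tool M [0.0413 0.0252 0.0083] q [-1.342  0.3    1.522 -0.     1.321 -0.067] tau [-0.000e+00 -5.326e+01 -3.533e+01  7.000e-02  2.000e-02 -0.000e+00]
```

Call:
send_rows --pt "0 0 3 0.025 -0.026 0 1" --pt "0 0 6 0.055 -0.058 0 1" --pt "0 0 9 0.087 -0.092 0 1" --pt "0 0 12 0.12 -0.127 0 1" --pt "0 0 15 0.153 -0.162 0 1" --pt "0 0 18 0.186 -0.197 0 1" --pt "0 0 21 0.219 -0.232 0 1" --pt "0 0 24 0.252 -0.267 0 1" --force 50

```text
time_s: 0.9
ee_pos: [0.3238, -0.1954, 0.2244]
eef_rot: [3.142, -0.0, -0.126]
force: [1.0, -0.5, -0.1]
grip_width: 0.0936
```

```bash
python3 go.py .4795 .117 .18 -9.5
```

```text
t 0.9 pos [ 0.3238 -0.1954  0.2244] rpy [ 1.8e+02 -1.0e-02 -7.2e+00] w 0.0936
rotvec deg [ 0.   -0.01  2.3 ] shift [ 0.1153 -0.3294  0.0444]
F [ 1.   -0.53 -0.11] M [0.0596 0.0272 0.0016] tool M [ 0.0557 -0.0345 -0.0016] q [-0.64  -0.096  1.957  0.     1.28   1.057] tau [-1.084e+01 -2.950e+01 -3.392e+01 -3.000e-02  1.300e-01 -3.810e+00]
```

Call:
send_rows --pt "0 0 0.5 0.016 -0.046 0 1" --pt "0 0 1 0.032 -0.092 0 1" --pt "0 0 1.5 0.048 -0.138 0 1" --pt "0 0 2 0.064 -0.184 0.01 1" --pt "0 0 2.3 0.08 -0.23 0.02 1" --pt "0 0 2.3 0.096 -0.275 0.04 1" --pt "0 0 2.3 0.108 -0.309 0.06 1" --pt "0 0 2.3 0.1155 -0.329 0.08 1"

```text
time_s: 1.7
ee_pos: [0.479, 0.1176, 0.1432]
eef_rot: [-3.142, 0.0, -0.161]
force: [0.3, 0.4, 0.4]
grip_width: 0.0938
```

```bash
python3 go.py .4795 .117 .036 -9.5
```

```text
t 1.7 pos [0.479  0.1176 0.1432] rpy [-1.80e+02  2.00e-02 -9.24e+00] w 0.0938
rotvec deg [-0.    0.02  0.26] shift [0.0007 0.0005 0.1072]
F [0.29 0.36 0.39] M [ 0.0268 -0.0312  0.0211] tool M [ 0.0314  0.0265 -0.0211] q [0.166 0.261 1.772 0.    1.109 1.898] tau [ -0.28 -51.2  -31.41   0.12   0.68  -0.16]
```

Call:
send_rows --pt "0 0 0.3 0.0005 0.0005 0.03 1" --pt "0 0 0.3 0.0005 0.0005 0.065 1" --pt "0 0 0.3 0.0005 0.0005 0.09 1" --pt "0 0 0.3 0.0005 0.0005 0.107 1" --pt "0 0 0.3 0.0005 0.0005 0.107 1" --pt "0 0 0.3 0.0005 0.0005 0.107 0.5" --pt "0 0 0.3 0.0005 0.0005 0.107 0.3" --pt "0 0 0.3 0.0005 0.0005 0.107 0.2"

```text
time_s: 2.5
ee_pos: [0.4795, 0.1146, 0.0384]
eef_rot: [-3.141, -0.002, -0.169]
force: [0.6, -0.3, 0.3]
grip_width: 0.0735
```

```bash
python3 go.py .4795 .117 .036 -9.5
```

```text
t 2.5 pos [0.4795 0.1146 0.0384] rpy [-1.7997e+02 -9.0000e-02 -9.6600e+00] w 0.0735
rotvec deg [-0.03 -0.09 -0.16] shift [-0.0004 -0.0024  0.0024]
F [ 0.65 -0.3   0.34] M [ 0.0835  0.0365 -0.0437] tool M [ 0.0761 -0.05    0.0439] q [0.16  0.422 1.844 0.    0.874 1.9  ] tau [-0.000e+00 -5.109e+01 -2.651e+01 -1.000e-02 -6.000e-02  0.000e+00]
```

Call:
send_rows --pt "0 0 -0.2 0 -0.0025 0.002 0.2" --pt "0 0 -0.2 0 -0.0025 0.002 -1" --pt "0 0 -0.2 0 -0.0025 0.002 -1" --pt "0 0 -0.2 0 -0.0025 0.002 -1" --pt "0 0 -0.2 0 -0.0025 0.002 -1" --pt "0 0 -0.2 0 -0.0025 0.002 -1" --pt "0 0 -0.2 0 -0.0025 0.002 -1" --pt "0 0 -0.2 0 -0.0025 0.002 -1"

```text
time_s: 3.3
ee_pos: [0.4794, 0.1171, 0.0356]
eef_rot: [-3.141, -0.0, -0.165]
force: [-0.4, 4.2, 3.1]
grip_width: 0.0516
```

```bash
python3 go.py .4795 .117 .036 -9.5
```

```text
t 3.3 pos [0.4794 0.1171 0.0356] rpy [-1.7998e+02 -1.0000e-02 -9.4500e+00] w 0.0516
rotvec deg [-0.02 -0.01  0.05] shift [ 0.0001  0.0001 -0.0004]
F [-0.36  4.18  3.12] M [0.739  0.1726 0.0526] tool M [ 0.7006 -0.2916 -0.0524] q [0.165 0.429 1.843 0.    0.87  1.901] tau [-2.030e+00 -5.011e+01 -2.564e+01 -7.200e-01 -1.600e-01  3.000e-02]
```

Call:
send_rows --pt "0 0 0 0 0 -0.008 -1" --pt "0 0 0 0 0 -0.03 -1" --pt "0 0 0 0 0 -0.06 -1" --pt "0 0 0 0 0 -0.085 -1" --pt "0 0 0 0 0 -0.1 -1" --pt "0 0 0 0 0 -0.1 -1" --pt "0 0 0 0 0 -0.1 -1" --pt "0 0 0 0 0 -0.1 -1"

```text
time_s: 4.1
ee_pos: [0.4788, 0.1168, 0.1343]
eef_rot: [3.141, 0.002, -0.165]
force: [-0.9, 0.4, -4.4]
grip_width: 0.0522
```

```bash
python3 go.py .4795 .117 .036 -9.5
```

```text
t 4.1 pos [0.4788 0.1168 0.1343] rpy [ 1.7996e+02  1.1000e-01 -9.4600e+00] w 0.0522
rotvec deg [0.04 0.11 0.04] shift [ 0.0009 -0.0004  0.0983]
F [-0.95  0.38 -4.43] M [0.0424 0.0099 0.0223] tool M [ 0.0401 -0.0167 -0.0224] q [ 0.165  0.273  1.78  -0.     1.091  1.901] tau [-1.000e-02 -5.072e+01 -3.349e+01 -1.000e-02 -7.000e-02  0.000e+00]
```

Call:
send_rows --pt "0 6 0 0 0 0 -1" --pt "0 14 0 0 0 0 -1" --pt "0 22 0 0 0 0 -1" --pt "0 28 0 0 0 0 -1" --pt "0 30 0 0 0 0 -1" --pt "0 30 0 0 0 0 -1" --pt "0 30 0 0 0 0 -1" --pt "0 30 0 0 0 0 -1"

```text
time_s: 4.9
ee_pos: [0.4796, 0.1168, 0.1353]
eef_rot: [3.141, -0.522, -0.165]
force: [-0.5, 0.7, -4.6]
grip_width: 0.0517
```

```bash
python3 go.py .4795 .117 .136 -9.5
```

```text
t 4.9 pos [0.4796 0.1168 0.1353] rpy [179.99 -29.93  -9.47] w 0.0517
rotvec deg [ 0.000e+00 -2.993e+01  2.000e-02] shift [ 0.0002 -0.0001 -0.0007]
F [-0.48  0.72 -4.61] M [0.1427 0.6097 0.002 ] tool M [ 0.036  -0.6249  0.0183] q [ 0.273  0.087  2.096 -0.44   0.521  2.344] tau [ 1.800e-01 -3.724e+01 -3.150e+01 -6.400e-01 -1.380e+00 -1.000e-02]
```

Call:
send_rows --pt "0 -6 0 0 0 0 -1" --pt "0 -14 0 0 0 0 -1" --pt "0 -22 0 0 0 0 -1" --pt "0 -28 0 0 0 0 -1" --pt "0 -30 0 0 0 0 -1" --pt "0 -30 0 0 0 0 -1" --pt "0 -30 0 0 0 0 -1" --pt "0 -30 0 0 0 0 -1"

```text
time_s: 5.7
ee_pos: [0.4792, 0.1171, 0.1354]
eef_rot: [-3.141, -0.001, -0.165]
force: [0.2, 0.4, -4.4]
grip_width: 0.0516
```

```bash
python3 go.py .4795 .117 .136 -9.5
```

```text
t 5.7 pos [0.4792 0.1171 0.1354] rpy [-1.7999e+02 -4.0000e-02 -9.4400e+00] w 0.0516
rotvec deg [-0.01 -0.04  0.06] shift [ 0.0003  0.     -0.0006]
F [ 0.16  0.38 -4.36] M [ 0.0353  0.0087 -0.012 ] tool M [ 0.0334 -0.0144  0.012 ] q [ 0.165  0.271  1.779 -0.     1.09   1.901] tau [-2.400e-01 -4.943e+01 -3.335e+01 -0.000e+00 -9.000e-02 -1.000e-02]
```

Call:
send_rows --pt "0 -6 0 0 0 0 -1" --pt "0 -14 0 0 0 0 -1" --pt "0 -22 0 0 0 0 -1" --pt "0 -28 0 0 0 0 -1" --pt "0 -30 0 0 0 0 -1" --pt "0 -30 0 0 0 0 -1" --pt "0 -30 0 0 0 0 -1" --pt "0 -30 0 0 0 0 -1"

```text
time_s: 6.5
ee_pos: [0.4793, 0.1172, 0.1359]
eef_rot: [-3.141, 0.522, -0.164]
force: [0.0, 0.6, -4.1]
grip_width: 0.0515
```

```bash
python3 go.py .4795 .117 .136 -9.5
```

```text
t 6.5 pos [0.4793 0.1172 0.1359] rpy [-179.99   29.88   -9.42] w 0.0515
rotvec deg [1.000e-02 2.988e+01 7.000e-02] shift [ 0.0002  0.0001 -0.0002]
F [ 0.03  0.6  -4.12] M [-0.0416 -0.5914 -0.0474] tool M [0.072  0.5902 0.0132] q [0.099 0.552 1.46  0.131 1.635 1.809] tau [-1.400e-01 -6.414e+01 -3.209e+01  4.300e-01  1.720e+00 -1.000e-02]
```

Call:
send_rows --pt "0 6 0 0 0 0 -1" --pt "0 14 0 0 0 0 -1" --pt "0 22 0 0 0 0 -1" --pt "0 28 0 0 0 0 -1" --pt "0 30 0 0 0 0 -1" --pt "0 30 0 0 0 0 -1" --pt "0 30 0 0 0 0 -1" --pt "0 30 0 0 0 0 -1"

```text
time_s: 7.3
ee_pos: [0.4796, 0.1169, 0.1355]
eef_rot: [-3.142, 0.001, -0.165]
force: [0.0, 0.0, -4.5]
grip_width: 0.0519
```

```bash
python3 go.py .4795 .117 .036 -9.5
```

```text
t 7.3 pos [0.4796 0.1169 0.1355] rpy [-1.80e+02  4.00e-02 -9.46e+00] w 0.0519
rotvec deg [-0.    0.04  0.04] shift [-0.     -0.      0.0995]
F [ 0.05  0.02 -4.47] M [0.0377 0.0297 0.0289] tool M [ 0.0322 -0.0355 -0.029 ] q [0.165 0.273 1.777 0.    1.092 1.901] tau [ 2.100e-01 -5.057e+01 -3.307e+01  0.000e+00 -5.000e-02 -0.000e+00]
```

Left: the level moments after the two tips are −0.014 and −0.036 N·m, which is within the noise, so it is quiet. I'll set it back.

Call:
send_rows --pt "0 0 0 0 0 0.02 -1" --pt "0 0 0 0 0 0.05 -1" --pt "0 0 0 0 0 0.075 -1" --pt "0 0 0 0 0 0.09 -1" --pt "0 0 0 0 0 0.096 -1" --pt "0 0 0 0 0 0.098 -1" --pt "0 0 0 0 0 0.099 -1" --pt "0 0 0 0 0 0.0995 -1"

```text
time_s: 8.1
ee_pos: [0.4799, 0.117, 0.0366]
eef_rot: [-3.141, -0.001, -0.165]
force: [0.6, -0.1, -4.1]
grip_width: 0.0519
```

```bash
python3 go.py .4795 .117 .036 -9.5
```

```text
t 8.1 pos [0.4799 0.117  0.0366] rpy [-1.7998e+02 -6.0000e-02 -9.4600e+00] w 0.0519
rotvec deg [-0.02 -0.06  0.04] shift [-0.0004  0.0001  0.0006]
F [ 0.6  -0.12 -4.1 ] M [ 0.0239  0.0141 -0.0174] tool M [ 0.0213 -0.0178  0.0174] q [0.165 0.427 1.842 0.    0.871 1.901] tau [-3.000e-02 -5.316e+01 -2.768e+01 -0.000e+00 -6.000e-02 -0.000e+00]
```

Not touching yet; the weight is still on the wrist. I'll go down another 1 mm or so, then open.

Call:
send_rows --pt "0 0 0 0 0 0.0005 -1" --pt "0 0 0 0 0 0.001 -1" --pt "0 0 0 0 0 0.001 -1"

```text
time_s: 8.4
ee_pos: [0.4797, 0.117, 0.0355]
eef_rot: [-3.141, -0.001, -0.165]
force: [-2.0, -0.6, 3.9]
grip_width: 0.0516
```

```bash
python3 go.py .4795 .117 .036 -9.5
```

```text
t 8.4 pos [0.4797 0.117  0.0355] rpy [-1.7999e+02 -5.0000e-02 -9.4500e+00] w 0.0516
rotvec deg [-0.01 -0.05  0.05] shift [-0.0002  0.     -0.0005]
F [-1.99 -0.59  3.94] M [-0.1337  0.4339 -0.001 ] tool M [-0.2032 -0.4061  0.0009] q [ 0.165  0.429  1.842 -0.     0.869  1.901] tau [-7.000e-02 -5.013e+01 -2.640e+01  6.000e-02 -7.000e-01 -1.000e-02]
```

Touching now. I'll open and rise. For the fingers, about 0.3 wide is enough, but I'll open fully for clearance.

Call:
send_rows --pt "0 0 0 0 0 0 0.5" --pt "0 0 0 0 0 0 0.8" --pt "0 0 0 0 0 0 0.8" --pt "0 0 0 0 0 -0.02 0.8" --pt "0 0 0 0 0 -0.05 1" --pt "0 0 0 0 0 -0.08 1" --pt "0 0 0 0 0 -0.09 1" --pt "0 0 0 0 0 -0.09 1"

```text
time_s: 9.2
ee_pos: [0.4799, 0.1171, 0.1258]
eef_rot: [-3.141, -0.002, -0.165]
force: [1.0, -0.4, 0.6]
grip_width: 0.0938
```

```bash
cat > shot.py <<'E'
import sys,numpy as np,cv2; from station import ctrl
for n in sys.argv[2:]:
    c=ctrl.camera(n); k=n+sys.argv[1]; cv2.imwrite(f"pics/{k}.png",c["pixels"][:,:,::-1]); np.savez(f"/tmp/{k}.npz",**c)
E
python3 go.py .468 .005 .125 -9.5; python3 shot.py 1 scene
python3 - <<'E'
import cv2
i=cv2.imread("pics/scene1.png")[120:360,180:460]; cv2.imwrite("pics/crop1.png",cv2.resize(i,None,fx=2.5,fy=2.5))
E
```

```text
t 9.2 pos [0.4799 0.1171 0.1258] rpy [-1.7996e+02 -1.2000e-01 -9.4500e+00] w 0.0938
rotvec deg [-0.04 -0.12  0.05] shift [0.0067 0.1125 0.0007]
F [ 0.99 -0.4   0.57] M [ 0.06    0.0002 -0.0599] tool M [ 0.0591 -0.01    0.06  ] q [0.165 0.285 1.787 0.    1.067 1.901] tau [ 4.000e-02 -5.048e+01 -3.256e+01 -1.000e-02  4.600e-01  0.000e+00]
```

View pics/crop1.png

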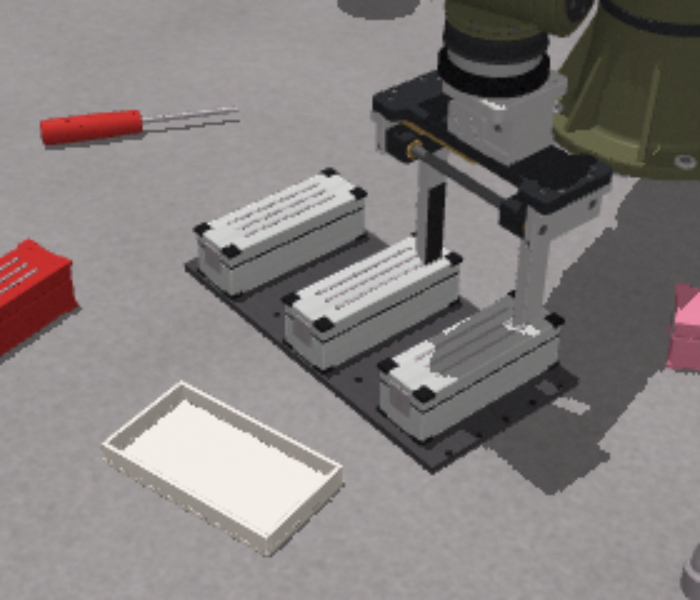

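The picture shows the left case standing flat on the plate again, at crop (470,365), with the open gripper above it. On to the middle case.

Call:
send_rows --pt "0 0 0 0.001 0.015 0 1" --pt "0 0 0 0.003 0.045 0 1" --pt "0 0 0 0.005 0.08 0 1" --pt "0 0 0 0.0065 0.105 0 1" --pt "0 -0.1 0 0.0065 0.1125 0 1" --pt "0 -0.1 0 0.0065 0.1125 0 1" --pt "0 -0.1 0 0.0065 0.1125 0 1"

```text
time_s: 9.95
ee_pos: [0.4672, 0.0053, 0.1245]
eef_rot: [-3.142, 0.003, -0.165]
force: [-0.3, 0.1, 0.4]
grip_width: 0.0938
```

```bash
python3 go.py .468 .005 .036 -9.5
```

```text
t 9.95 pos [0.4672 0.0053 0.1245] rpy [-1.80e+02  1.50e-01 -9.45e+00] w 0.0938
rotvec deg [-0.    0.15  0.05] shift [0.0011 0.0002 0.0885]
F [-0.29  0.05  0.42] M [0.0211 0.0257 0.0051] tool M [ 0.0166 -0.0288 -0.0051] q [-0.067  0.234  1.857  0.     1.054  1.668] tau [-1.130e+00 -4.476e+01 -3.059e+01 -2.000e-02 -7.000e-02 -6.000e-02]
```

Call:
send_rows --pt "0 0.1 0 0.0005 0 0.03 1" --pt "0 0.1 0 0.0005 0 0.06 1" --pt "0 0.1 0 0.0005 0 0.08 1" --pt "0 0.1 0 0.0005 0 0.089 0.5" --pt "0 0.1 0 0.0005 0 0.089 0.2" --pt "0 0.1 0 0.0005 0 0.089 0.2"

```text
time_s: 10.55
ee_pos: [0.4681, 0.0052, 0.0366]
eef_rot: [-3.141, -0.001, -0.164]
force: [-0.0, -0.6, -0.5]
grip_width: 0.0733
```

```bash
python3 go.py .468 .005 .036 -9.5
```

```text
t 10.55 pos [0.4681 0.0052 0.0366] rpy [-1.7999e+02 -5.0000e-02 -9.4200e+00] w 0.0733
rotvec deg [-0.01 -0.05  0.08] shift [-0.0001  0.0003  0.0006]
F [-0.01 -0.57 -0.53] M [ 0.0818 -0.0543  0.0102] tool M [ 0.0896  0.0402 -0.0102] q [-0.067  0.381  1.912  0.     0.847  1.668] tau [ 1.100e-01 -4.695e+01 -2.512e+01  1.000e-02 -1.200e-01  1.000e-02]
```

Call:
send_rows --pt "0 0 0 0 0 0.0005 -1" --pt "0 0 0 0 0 0.0005 -1" --pt "0 0 0 0 0 0.0005 -1" --pt "0 0 0 0 0 0.0005 -1" --pt "0 0 0 0 0 0.0005 -1" --pt "0 0 0 0 0 0.0005 -1" --pt "0 0 0 0 0 0.0005 -1"

```text
time_s: 11.25
ee_pos: [0.468, 0.0049, 0.0361]
eef_rot: [-3.141, -0.001, -0.165]
force: [-1.3, 0.9, 5.8]
grip_width: 0.0519
```

```bash
python3 go.py .468 .005 .036 -9.5
```

```text
t 11.25 pos [0.468  0.0049 0.0361] rpy [-1.7998e+02 -6.0000e-02 -9.4600e+00] w 0.0519
rotvec deg [-0.02 -0.06  0.04] shift [-0.     -0.0001  0.0001]
F [-1.32  0.88  5.85] M [ 0.3196  0.2638 -0.063 ] tool M [ 0.2719 -0.3127  0.0634] q [-0.068  0.382  1.913  0.     0.846  1.668] tau [ -0.68 -45.51 -24.59  -0.27  -0.41   0.  ]
```

Call:
send_rows --pt "0 0 0 0 0 -0.008 -1" --pt "0 0 0 0 0 -0.03 -1" --pt "0 0 0 0 0 -0.06 -1" --pt "0 0 0 0 0 -0.085 -1" --pt "0 0 0 0 0 -0.1 -1" --pt "0 0 0 0 0 -0.1 -1" --pt "0 0 0 0 0 -0.1 -1" --pt "0 0 0 0 0 -0.1 -1"

```text
time_s: 12.05
ee_pos: [0.4671, 0.0049, 0.1344]
eef_rot: [3.141, 0.002, -0.165]
force: [-0.3, 0.0, -4.5]
grip_width: 0.0514
```

```bash
python3 go.py .468 .005 .136 -9.5
```

```text
t 12.05 pos [0.4671 0.0049 0.1344] rpy [ 1.7999e+02  1.1000e-01 -9.4600e+00] w 0.0514
rotvec deg [0.01 0.11 0.04] shift [ 0.0009 -0.0003 -0.0016]
F [-0.26  0.02 -4.48] M [ 0.0065 -0.0213  0.0053] tool M [ 0.0099  0.02   -0.0053] q [-0.068  0.219  1.848 -0.     1.076  1.668] tau [ 1.000e-02 -4.699e+01 -3.306e+01  1.000e-02 -7.000e-02  0.000e+00]
```

Call:
send_rows --pt "0 6 0 0 0 0 -1" --pt "0 14 0 0 0 0 -1" --pt "0 22 0 0 0 0 -1" --pt "0 28 0 0 0 0 -1" --pt "0 30 0 0 0 0 -1" --pt "0 30 0 0 0 0 -1" --pt "0 30 0 0 0 0 -1" --pt "0 30 0 0 0 0 -1"

```text
time_s: 12.85
ee_pos: [0.4679, 0.0048, 0.1353]
eef_rot: [3.142, -0.522, -0.165]
force: [-0.1, -0.4, -3.3]
grip_width: 0.0518
```

Call:
send_rows --pt "0 -6 0 0 0 0 -1" --pt "0 -14 0 0 0 0 -1" --pt "0 -22 0 0 0 0 -1" --pt "0 -28 0 0 0 0 -1" --pt "0 -30 0 0 0 0 -1" --pt "0 -30 0 0 0 0 -1" --pt "0 -30 0 0 0 0 -1" --pt "0 -30 0 0 0 0 -1"

```text
time_s: 13.65
ee_pos: [0.4675, 0.005, 0.1354]
eef_rot: [-3.141, -0.001, -0.165]
force: [-0.3, -0.2, -3.3]
grip_width: 0.0514
```

```bash
python3 go.py .468 .005 .136 -9.5
```

```text
t 13.65 pos [0.4675 0.005  0.1354] rpy [-1.7999e+02 -4.0000e-02 -9.4500e+00] w 0.0514
rotvec deg [-0.01 -0.04  0.05] shift [ 0.0005 -0.0001 -0.0006]
F [-0.33 -0.17 -3.28] M [ 0.0265 -0.0562 -0.0002] tool M [0.0354 0.051  0.0002] q [-0.068  0.217  1.848  0.     1.076  1.668] tau [-1.000e-01 -4.558e+01 -3.284e+01  2.000e-02  1.000e-02 -0.000e+00]
```

Call:
send_rows --pt "0 -6 0 0 0 0 -1" --pt "0 -14 0 0 0 0 -1" --pt "0 -22 0 0 0 0 -1" --pt "0 -28 0 0 0 0 -1" --pt "0 -30 0 0 0 0 -1" --pt "0 -30 0 0 0 0 -1" --pt "0 -30 0 0 0 0 -1" --pt "0 -30 0 0 0 0 -1"

```text
time_s: 14.45
ee_pos: [0.4675, 0.005, 0.1359]
eef_rot: [-3.142, 0.522, -0.165]
force: [0.1, -0.1, -4.8]
grip_width: 0.0514
```

Call:
send_rows --pt "0 6 0 0 0 0 -1" --pt "0 14 0 0 0 0 -1" --pt "0 22 0 0 0 0 -1" --pt "0 28 0 0 0 0 -1" --pt "0 30 0 0 0 0 -1" --pt "0 30 0 0 0 0 -1" --pt "0 30 0 0 0 0 -1" --pt "0 30 0 0 0 0 -1"

```text
time_s: 15.25
ee_pos: [0.4678, 0.0049, 0.1355]
eef_rot: [-3.142, 0.001, -0.165]
force: [-0.5, 0.7, -3.8]
grip_width: 0.0515
```

```bash
python3 go.py .468 .005 .036 -9.5
```

```text
t 15.25 pos [0.4678 0.0049 0.1355] rpy [-1.80e+02  4.00e-02 -9.46e+00] w 0.0515
rotvec deg [-0.    0.04  0.04] shift [ 0.0002 -0.0002  0.0995]
F [-0.48  0.72 -3.83] M [0.0263 0.0994 0.0091] tool M [ 0.0096 -0.1024 -0.0091] q [-0.068  0.219  1.846  0.     1.078  1.668] tau [  0.09 -46.97 -32.72   0.    -0.15  -0.  ]
```

Middle: the level moments are +0.051 and then −0.102 N·m after opposite tips. A reversing swing of 0.15 N·m means it rattles. I'll set it back and still test the right one, as asked.

Call:
send_rows --pt "0 0 0 0 0 0.02 -1" --pt "0 0 0 0 0 0.05 -1" --pt "0 0 0 0 0 0.075 -1" --pt "0 0 0 0 0 0.09 -1" --pt "0 0 0 0 0 0.096 -1" --pt "0 0 0 0 0 0.098 -1" --pt "0 0 0 0 0 0.099 -1" --pt "0 0 0 0 0 0.0995 -1"

```text
time_s: 16.05
ee_pos: [0.4681, 0.0049, 0.0366]
eef_rot: [-3.141, -0.001, -0.165]
force: [-0.5, -0.9, -3.5]
grip_width: 0.0516
```

Call:
send_rows --pt "0 0 0 0 0 0.0005 -1" --pt "0 0 0 0 0 0.0005 -1"

```text
time_s: 16.25
ee_pos: [0.4681, 0.0049, 0.0363]
eef_rot: [-3.142, -0.001, -0.165]
force: [-4.5, -0.3, 4.6]
grip_width: 0.0515
```

```bash
python3 go.py .468 .005 .036 -9.5
```

```text
t 16.25 pos [0.4681 0.0049 0.0363] rpy [-1.7999e+02 -7.0000e-02 -9.4500e+00] w 0.0515
rotvec deg [-0.01 -0.07  0.05] shift [-0.0001 -0.0001  0.0003]
F [-4.55 -0.28  4.65] M [-0.0784  0.3968 -0.036 ] tool M [-0.1425 -0.3785  0.0358] q [-0.068  0.382  1.913 -0.     0.846  1.668] tau [-1.400e-01 -4.677e+01 -2.641e+01  5.000e-02 -6.900e-01 -2.000e-02]
```

Call:
send_rows --pt "0 0 0 0 0 0 0.5" --pt "0 0 0 0 0 0 0.8" --pt "0 0 0 0 0 0 0.8" --pt "0 0 0 0 0 -0.02 0.8" --pt "0 0 0 0 0 -0.05 1" --pt "0 0 0 0 0 -0.08 1" --pt "0 0 0 0 0 -0.09 1" --pt "0 0 0 0 0 -0.09 1"

```text
time_s: 17.05
ee_pos: [0.4683, 0.0048, 0.1263]
eef_rot: [-3.141, -0.002, -0.165]
force: [-0.7, -0.3, -0.0]
grip_width: 0.094
```

```bash
python3 go.py .4475 -.1185 .125 -9.5
```

```text
t 17.05 pos [0.4683 0.0048 0.1263] rpy [-1.7998e+02 -1.4000e-01 -9.4500e+00] w 0.094
rotvec deg [-0.02 -0.14  0.05] shift [-0.0002  0.1251  0.0013]
F [-0.73 -0.33 -0.  ] M [0.0499 0.0632 0.0141] tool M [ 0.0388 -0.0705 -0.014 ] q [-0.068  0.231  1.856  0.     1.053  1.668] tau [ 5.000e-02 -4.707e+01 -3.229e+01  1.000e-02  4.800e-01 -0.000e+00]
```

Call:
send_rows --pt "0 0 0 0 0.015 0 1" --pt "0 0 0 0 0.05 0 1" --pt "0 0 0 0 0.09 0 1" --pt "0 0 0 0 0.115 0 1" --pt "0 -0.1 0 0 0.125 0 1" --pt "0 -0.1 0 0 0.125 0.001 1" --pt "0 -0.1 0 0 0.125 0.001 1"

```text
time_s: 17.75
ee_pos: [0.447, -0.1176, 0.1237]
eef_rot: [-3.141, 0.003, -0.165]
force: [-0.6, -0.3, -0.4]
grip_width: 0.094
```

```bash
python3 go.py .4475 -.1185 .036 -9.5; python3 shot.py 2 scene
python3 - <<'E'
import cv2
i=cv2.imread("pics/scene2.png")[120:360,180:460]; cv2.imwrite("pics/crop2.png",cv2.resize(i,None,fx=2.5,fy=2.5))
E
```

```text
t 17.75 pos [ 0.447  -0.1176  0.1237] rpy [-1.7998e+02  1.7000e-01 -9.4400e+00] w 0.094
rotvec deg [-0.02  0.17  0.06] shift [0.0009 0.0008 0.0877]
F [-0.65 -0.3  -0.44] M [ 0.0806  0.0297 -0.0056] tool M [ 0.0746 -0.0425  0.0054] q [-0.336  0.225  1.87  -0.     1.05   1.399] tau [-1.180e+00 -4.392e+01 -3.072e+01 -1.000e-02 -1.200e-01 -6.000e-02]
```

View pics/crop2.png

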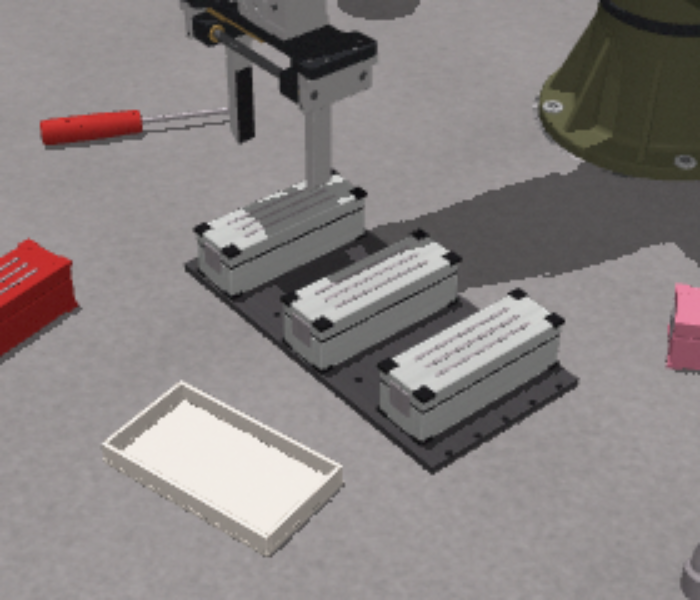

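The crop shows the left case at (470,365) and the middle one at (375,305), both flat and back in place. The open gripper is above the right case at (280,230).

Call:
send_rows --pt "0 0.1 0 0.0005 0.0005 0.03 1" --pt "0 0.1 0 0.0005 0.0005 0.06 1" --pt "0 0.1 0 0.0005 0.0005 0.08 1" --pt "0 0.1 0 0.0005 0.0005 0.0885 0.5" --pt "0 0.1 0 0.0005 0.0005 0.0885 0.2" --pt "0 0.1 0 0.0005 0.0005 0.0885 0.2"

```text
time_s: 18.4
ee_pos: [0.448, -0.1187, 0.0367]
eef_rot: [3.141, -0.001, -0.164]
force: [-0.3, 0.5, -0.3]
grip_width: 0.0733
```

```bash
python3 go.py .4475 -.1185 .036 -9.5
```

```text
t 18.4 pos [ 0.448  -0.1187  0.0367] rpy [ 1.7999e+02 -6.0000e-02 -9.4200e+00] w 0.0733
rotvec deg [ 0.01 -0.06  0.08] shift [-0.0005 -0.0002  0.0007]
F [-0.3   0.45 -0.33] M [ 0.0593  0.004  -0.0006] tool M [ 0.0578 -0.0136  0.0007] q [-0.338  0.373  1.925  0.     0.843  1.397] tau [ 1.200e-01 -4.640e+01 -2.501e+01  2.000e-02 -1.200e-01  1.000e-02]
```

Call:
send_rows --pt "0 0 0 0 0 0.0005 -1" --pt "0 0 0 0 0 0.0005 -1" --pt "0 0 0 0 0 0.0005 -1" --pt "0 0 0 0 0 0.0005 -1" --pt "0 0 0 0 0 0.0005 -1" --pt "0 0 0 0 0 0.0005 -1" --pt "0 0 0 0 0 0.0005 -1"

```text
time_s: 19.1
ee_pos: [0.4477, -0.119, 0.0361]
eef_rot: [-3.142, -0.001, -0.165]
force: [-1.6, 2.5, 7.3]
grip_width: 0.052
```

Call:
send_rows --pt "0 0 0 0 0 -0.008 -1" --pt "0 0 0 0 0 -0.03 -1" --pt "0 0 0 0 0 -0.06 -1" --pt "0 0 0 0 0 -0.085 -1" --pt "0 0 0 0 0 -0.1 -1" --pt "0 0 0 0 0 -0.1 -1" --pt "0 0 0 0 0 -0.1 -1" --pt "0 0 0 0 0 -0.1 -1"

```text
time_s: 19.9
ee_pos: [0.4468, -0.1188, 0.1344]
eef_rot: [-3.141, 0.002, -0.165]
force: [0.2, 0.0, -3.5]
grip_width: 0.0518
```

```bash
python3 go.py .4475 -.1185 .136 -9.5
```

```text
t 19.9 pos [ 0.4468 -0.1188  0.1344] rpy [-1.7998e+02  1.1000e-01 -9.4500e+00] w 0.0518
rotvec deg [-0.02  0.11  0.05] shift [ 0.0006 -0.0004 -0.0016]
F [ 0.22  0.01 -3.52] M [-0.0374 -0.0159  0.0638] tool M [-0.0344  0.0218 -0.0638] q [-0.339  0.209  1.861 -0.     1.074  1.397] tau [ 1.000e-02 -4.626e+01 -3.295e+01  2.000e-02 -6.000e-02  0.000e+00]
```

Call:
send_rows --pt "0 6 0 0 0 0 -1" --pt "0 14 0 0 0 0 -1" --pt "0 22 0 0 0 0 -1" --pt "0 28 0 0 0 0 -1" --pt "0 30 0 0 0 0 -1" --pt "0 30 0 0 0 0 -1" --pt "0 30 0 0 0 0 -1" --pt "0 30 0 0 0 0 -1"

```text
time_s: 20.7
ee_pos: [0.4476, -0.119, 0.1353]
eef_rot: [-3.141, -0.522, -0.165]
force: [-0.2, 0.5, -3.5]
grip_width: 0.0515
```

Call:
send_rows --pt "0 -6 0 0 0 0 -1" --pt "0 -14 0 0 0 0 -1" --pt "0 -22 0 0 0 0 -1" --pt "0 -28 0 0 0 0 -1" --pt "0 -30 0 0 0 0 -1" --pt "0 -30 0 0 0 0 -1" --pt "0 -30 0 0 0 0 -1" --pt "0 -30 0 0 0 0 -1"

```text
time_s: 21.5
ee_pos: [0.4472, -0.119, 0.1354]
eef_rot: [3.141, -0.001, -0.165]
force: [0.0, 0.0, -4.4]
grip_width: 0.0516
```

```bash
python3 go.py .4475 -.1185 .136 -9.5
```

```text
t 21.5 pos [ 0.4472 -0.119   0.1354] rpy [ 1.7999e+02 -4.0000e-02 -9.4600e+00] w 0.0516
rotvec deg [ 0.01 -0.04  0.04] shift [ 0.0002 -0.0005 -0.0006]
F [ 0.04  0.01 -4.39] M [ 0.0412 -0.0314 -0.0275] tool M [0.0458 0.0242 0.0276] q [-0.339  0.207  1.861  0.     1.073  1.397] tau [ 7.000e-02 -4.494e+01 -3.282e+01  2.000e-02 -8.000e-02  1.000e-02]
```

Call:
send_rows --pt "0 -6 0 0 0 0 -1" --pt "0 -14 0 0 0 0 -1" --pt "0 -22 0 0 0 0 -1" --pt "0 -28 0 0 0 0 -1" --pt "0 -30 0 0 0 0 -1" --pt "0 -30 0 0 0 0 -1" --pt "0 -30 0 0 0 0 -1" --pt "0 -30 0 0 0 0 -1"

```text
time_s: 22.3
ee_pos: [0.4473, -0.119, 0.1359]
eef_rot: [3.141, 0.522, -0.165]
force: [0.1, -0.1, -3.6]
grip_width: 0.0515
```

Call:
send_rows --pt "0 6 0 0 0 0 -1" --pt "0 14 0 0 0 0 -1" --pt "0 22 0 0 0 0 -1" --pt "0 28 0 0 0 0 -1" --pt "0 30 0 0 0 0 -1" --pt "0 30 0 0 0 0 -1" --pt "0 30 0 0 0 0 -1" --pt "0 30 0 0 0 0 -1"

```text
time_s: 23.1
ee_pos: [0.4476, -0.119, 0.1355]
eef_rot: [3.142, 0.001, -0.165]
force: [0.6, 0.2, -2.9]
grip_width: 0.0519
```

```bash
python3 go.py .4475 -.1185 .036 -9.5
```

```text
t 23.1 pos [ 0.4476 -0.119   0.1355] rpy [ 1.80e+02  3.00e-02 -9.45e+00] w 0.0519
rotvec deg [0.   0.03 0.05] shift [-0.0001 -0.0005  0.0995]
F [ 0.63  0.22 -2.95] M [ 0.0162  0.0035 -0.015 ] tool M [ 0.0154 -0.0061  0.0149] q [-0.339  0.209  1.859 -0.     1.075  1.397] tau [-5.000e-02 -4.614e+01 -3.252e+01  2.000e-02 -5.000e-02  0.000e+00]
```

Right: +0.024 and −0.006 N·m, so quiet. I'll set it back.

Call:
send_rows --pt "0 0 0 0 0 0.02 -1" --pt "0 0 0 0 0 0.05 -1" --pt "0 0 0 0 0 0.075 -1" --pt "0 0 0 0 0 0.09 -1" --pt "0 0 0 0 0 0.096 -1" --pt "0 0 0 0 0 0.098 -1" --pt "0 0 0 0 0 0.099 -1" --pt "0 0 0 0 0 0.0995 -1"

```text
time_s: 23.9
ee_pos: [0.4478, -0.1191, 0.0366]
eef_rot: [3.141, -0.001, -0.165]
force: [0.7, 0.2, -4.1]
grip_width: 0.052
```

Call:
send_rows --pt "0 0 0 0 0 0.0005 -1" --pt "0 0 0 0 0 0.0005 -1"

```text
time_s: 24.1
ee_pos: [0.4478, -0.1191, 0.0361]
eef_rot: [3.141, -0.001, -0.165]
force: [-1.8, 1.2, 2.3]
grip_width: 0.052
```

```bash
python3 go.py .4475 -.1185 .036 -9.5
```

```text
t 24.1 pos [ 0.4478 -0.1191  0.0361] rpy [ 1.7999e+02 -6.0000e-02 -9.4500e+00] w 0.052
rotvec deg [ 0.01 -0.06  0.05] shift [-0.0003 -0.0005  0.0001]
F [-1.81  1.22  2.27] M [ 0.1967  0.1023 -0.0116] tool M [ 0.1773 -0.1333  0.0118] q [-0.339  0.374  1.925  0.     0.841  1.397] tau [ 4.000e-02 -4.702e+01 -2.569e+01 -2.000e-02 -3.300e-01  1.000e-02]
```

Call:
send_rows --pt "0 0 0 0 0 0 0.5" --pt "0 0 0 0 0 0 0.8" --pt "0 0 0 0 0 0 0.8" --pt "0 0 0 0 0 -0.02 0.8" --pt "0 0 0 0 0 -0.05 1" --pt "0 0 0 0 0 -0.08 1" --pt "0 0 0 0 0 -0.09 1" --pt "0 0 0 0 0 -0.09 1"

```text
time_s: 24.9
ee_pos: [0.4479, -0.1191, 0.1263]
eef_rot: [3.141, -0.002, -0.165]
force: [0.4, 0.5, -1.5]
grip_width: 0.0941
```

```bash
python3 go.py .468 .005 .125 -9.5
```

```text
t 24.9 pos [ 0.4479 -0.1191  0.1263] rpy [ 1.7997e+02 -1.4000e-01 -9.4500e+00] w 0.0941
rotvec deg [ 0.03 -0.14  0.05] shift [-0.0006 -0.1258  0.0013]
F [ 0.45  0.52 -1.46] M [0.0251 0.0308 0.0382] tool M [ 0.0198 -0.0345 -0.0382] q [-0.339  0.221  1.868 -0.     1.05   1.397] tau [ 5.000e-02 -4.643e+01 -3.224e+01  3.000e-02  4.900e-01 -0.000e+00]
```

Call:
send_rows --pt "0 0 0 0 -0.015 0 1" --pt "0 0 0 0 -0.05 0 1" --pt "0 0 0 0 -0.09 0 1" --pt "0 0 0 0 -0.115 0 1" --pt "0 -0.1 0 -0.0005 -0.1255 0 1" --pt "0 -0.1 0 -0.0005 -0.1255 0.001 1" --pt "0 -0.1 0 -0.0005 -0.1255 0.001 1"

```text
time_s: 25.6
ee_pos: [0.4671, 0.0042, 0.1236]
eef_rot: [3.141, 0.003, -0.165]
force: [0.6, 0.7, 0.4]
grip_width: 0.094
```

```bash
python3 go.py .468 .005 .036 -9.5
```

```text
t 25.6 pos [0.4671 0.0042 0.1236] rpy [ 1.7998e+02  1.7000e-01 -9.4600e+00] w 0.094
rotvec deg [0.02 0.17 0.04] shift [ 0.001  -0.0009  0.0876]
F [0.56 0.73 0.4 ] M [ 0.0279 -0.0336  0.0499] tool M [ 0.0329  0.0286 -0.05  ] q [-0.069  0.235  1.857  0.     1.052  1.666] tau [ 1.190e+00 -4.463e+01 -3.074e+01  4.000e-02 -1.100e-01  7.000e-02]
```

Call:
send_rows --pt "0 0.1 0 0.0005 0 0.03 1" --pt "0 0.1 0 0.0005 0 0.06 1" --pt "0 0.1 0 0.0005 0 0.08 1" --pt "0 0.1 0 0.0005 0 0.088 0.5" --pt "0 0.1 0 0.0005 0 0.088 0.2" --pt "0 0.1 0 0.0005 0 0.088 0.2"

```text
time_s: 26.2
ee_pos: [0.4683, 0.0044, 0.0372]
eef_rot: [-3.142, -0.001, -0.166]
force: [0.3, 0.9, 0.4]
grip_width: 0.0734
```

```bash
python3 go.py .468 .005 .036 -9.5
```

```text
t 26.2 pos [0.4683 0.0044 0.0372] rpy [-1.80e+02 -6.00e-02 -9.49e+00] w 0.0734
rotvec deg [-0.   -0.06  0.01] shift [-0.0004 -0.0006  0.0012]
F [0.34 0.93 0.35] M [ 0.0207 -0.0347 -0.0032] tool M [0.0261 0.0308 0.0033] q [-0.069  0.381  1.911 -0.     0.849  1.668] tau [-1.700e-01 -4.700e+01 -2.517e+01  0.000e+00 -1.200e-01 -1.000e-02]
```

Call:
send_rows --pt "0 0 0 0 -0.0005 0.001 -1" --pt "0 0 0 0 -0.0005 0.001 -1" --pt "0 0 0 0 -0.0005 0.001 -1" --pt "0 0 0 0 -0.0005 0.001 -1" --pt "0 0 0 0 -0.0005 0.001 -1" --pt "0 0 0 0 -0.0005 0.001 -1" --pt "0 0 0 0 -0.0005 0.001 -1"

```text
time_s: 26.9
ee_pos: [0.4682, 0.0053, 0.036]
eef_rot: [3.142, -0.001, -0.165]
force: [-1.4, -1.4, 6.2]
grip_width: 0.0517
```

Call:
send_rows --pt "0 0 0 0 0 -0.008 -1" --pt "0 0 0 0 0 -0.03 -1" --pt "0 0 0 0 0 -0.06 -1" --pt "0 0 0 0 0 -0.085 -1" --pt "0 0 0 0 0 -0.1 -1" --pt "0 0 0 0 0 -0.105 -1" --pt "0 0 0 0 0 -0.105 -1" --pt "0 0 0 0 0 -0.105 -1"

```text
time_s: 27.7
ee_pos: [0.4674, 0.0054, 0.1396]
eef_rot: [3.141, 0.002, -0.165]
force: [-0.6, 0.4, -4.6]
grip_width: 0.0521
```

```bash
python3 go.py .6685 .031 .138 -9.5
python3 - <<'E'
from h import *
for n,roi in(("top0",(125,190,275,375)),("scene0",(265,345,215,325))):
    c=load(n);W=cloud(c);hsv=cv2.cvtColor(c["pixels"],cv2.COLOR_RGB2HSV)
    a,b,d,e=roi; s=W[a:b,d:e]; q=s[(s[...,2]>.012)&(s[...,2]<.03)]
    print(n,"rim z>12mm",cv2.minAreaRect((q[:,:2]*1000).astype(np.float32)),np.median(q[:,2]),len(q))
    f=(hsv[a:b,d:e,2]>170)&(s[...,2]<.012); m=np.zeros(f.shape,np.uint8); m[f]=1; m=cv2.morphologyEx(m,cv2.MORPH_OPEN,np.ones((3,3)))
    q=s[m>0]; print("floor",cv2.minAreaRect((q[:,:2]*1000).astype(np.float32)),len(q))
E
```

```text
t 27.7 pos [0.4674 0.0054 0.1396] rpy [ 1.7999e+02  9.0000e-02 -9.4500e+00] w 0.0521
rotvec deg [0.01 0.09 0.05] shift [ 0.1941 -0.0583  0.0013]
F [-0.59  0.35 -4.6 ] M [ 0.0417  0.1193 -0.0077] tool M [ 0.0216 -0.1245  0.0076] q [-0.067  0.213  1.843  0.     1.088  1.669] tau [ 2.000e-02 -4.721e+01 -3.367e+01  0.000e+00 -1.300e-01 -0.000e+00]
top0 rim z>12mm ((672.5183715820312, 29.345169067382812), (91.67815399169922, 160.4325714111328), 4.739604473114014) 0.019724525479811416 544
floor ((674.51513671875, 31.381519317626953), (79.14375305175781, 148.16192626953125), 4.451066970825195) 2356
scene0 rim z>12mm ((624.7938232421875, 27.204734802246094), (186.29531860351562, 162.9156494140625), 4.569138050079346) 0.01864517847885771 992
floor ((665.08740234375, 25.861289978027344), (74.31198120117188, 144.88992309570312), 4.810090065002441) 2000
```

Call:
send_rows --pt "0 0 0 0.006 -0.002 0 -1" --pt "0 0 0 0.02 -0.006 0 -1" --pt "0 0 0 0.04 -0.012 0 -1" --pt "0 0 0 0.062 -0.018 0 -1" --pt "0 0 0 0.084 -0.025 0 -1" --pt "0 0 0 0.106 -0.031 0 -1" --pt "0 0 0 0.126 -0.037 0 -1" --pt "0 0 0 0.144 -0.042 0 -1"

```text
time_s: 28.5
ee_pos: [0.6178, 0.0234, 0.1391]
eef_rot: [3.141, 0.002, -0.165]
force: [-0.2, -0.5, -4.0]
grip_width: 0.0517
```

```bash
python3 go.py .672 .030 .138 -9.5
```

```text
t 28.5 pos [0.6178 0.0234 0.1391] rpy [ 1.7999e+02  9.0000e-02 -9.4500e+00] w 0.0517
rotvec deg [0.01 0.09 0.05] shift [ 0.0524 -0.0154  0.001 ]
F [-0.22 -0.51 -4.03] M [ 0.0145 -0.002   0.0566] tool M [ 0.0146 -0.0004 -0.0566] q [-0.021  0.528  1.405  0.     1.21   1.714] tau [-1.300e-01 -6.941e+01 -3.216e+01  0.000e+00 -5.200e-01 -6.000e-02]
```

Call:
send_rows --pt "0 0 0 0.014 -0.004 0 -1" --pt "0 0 0 0.027 -0.008 0 -1" --pt "0 0 0 0.038 -0.011 0 -1" --pt "0 0 0 0.046 -0.0135 0 -1" --pt "0 0 0 0.051 -0.015 0 -1" --pt "0 0 0 0.0525 -0.0155 0 -1" --pt "0 0 0 0.0525 -0.0155 0 -1" --pt "0 0 0 0.0525 -0.0155 0 -1"

```text
time_s: 29.3
ee_pos: [0.671, 0.0298, 0.1405]
eef_rot: [3.142, 0.0, -0.165]
force: [0.8, -0.2, -3.8]
grip_width: 0.0517
```

```bash
python3 go.py .672 .030 .138 -9.5
```

```text
t 29.3 pos [0.671  0.0298 0.1405] rpy [ 1.80e+02  1.00e-02 -9.46e+00] w 0.0517
rotvec deg [0.   0.01 0.04] shift [ 0.001  -0.0004  0.0025]
F [ 0.81 -0.16 -3.79] M [0.0918 0.0704 0.0033] tool M [ 0.079  -0.0845 -0.0033] q [-0.01   0.643  1.222  0.     1.277  1.726] tau [ 4.000e-02 -7.335e+01 -3.660e+01 -0.000e+00 -1.500e-01  0.000e+00]
```

Call:
send_rows --pt "0 0 0 0.001 -0.0005 0.001 -1" --pt "0 0 0 0.001 -0.0005 0.0025 -1" --pt "0 0 0 0.001 -0.0005 0.0025 -1" --pt "0 0 0 0.001 -0.0005 0.0025 -1" --pt "0 0 0 0.001 -0.0005 0.0025 -1" --pt "0 0 0 0.001 -0.0005 0.0025 -1" --pt "0 0 0 0.001 -0.0005 0.0025 -1" --pt "0 0 0 0.001 -0.0005 0.0025 -1"

```text
time_s: 30.1
ee_pos: [0.6723, 0.0301, 0.138]
eef_rot: [-3.142, -0.0, -0.165]
force: [-0.7, 0.4, -4.0]
grip_width: 0.0517
```

```bash
python3 go.py .672 .030 .138 -9.5; python3 shot.py 3 scene top; python3 m.py top3
python3 - <<'E'
from h import *
import cv2
i=cv2.imread("pics/scene3.png")[60:360,160:460]; cv2.imwrite("pics/crop3.png",cv2.resize(i,None,fx=2,fy=2))
c=load("top3");W=cloud(c); m=(np.hypot(W[...,0]-.67,W[...,1]-.03)<.11)&(W[...,2]>.147)&(W[...,2]<.168)
p=W[m]; A=np.c_[p[:,:2],np.ones(len(p))]; s=np.linalg.lstsq(A,p[:,2],rcond=None)[0]; print("top plane tilt deg",np.degrees(np.arctan(s[:2])),p[:,2].mean(),len(p))
E
```

```text
t 30.1 pos [0.6723 0.0301 0.138 ] rpy [-180.     -0.     -9.45] w 0.0517
rotvec deg [-0.   -0.    0.05] shift [-0.0003  0.0002 -0.    ]
F [-0.73  0.38 -4.01] M [ 0.009   0.1021 -0.0025] tool M [-0.0079 -0.1022  0.0025] q [-0.01   0.648  1.22   0.     1.274  1.726] tau [ -0.   -73.96 -36.46  -0.    -0.15  -0.  ]
case [ 377  226   38   77 1866] ztop 0.0567 rect mm [ 446.7 -120.2] [ 53.2 151.1] 80.46
plate ((444.458740234375, -124.3990478515625), (171.75173950195312, 96.76615905761719), 1.4094794988632202)
top plane tilt deg [0. 0.] nan 0Traceback (most recent call last):
  File "m.py", line 19, in <module>
    cn=max(cv2.findContours(mm,cv2.RETR_EXTERNAL,cv2.CHAIN_APPROX_NONE)[0],key=len)
ValueError: max() iterable argument is empty
<stdin>:5: RuntimeWarning: Mean of empty slice.
  ret = ret.dtype.type(ret / rcount)
```

View pics/crop3.png

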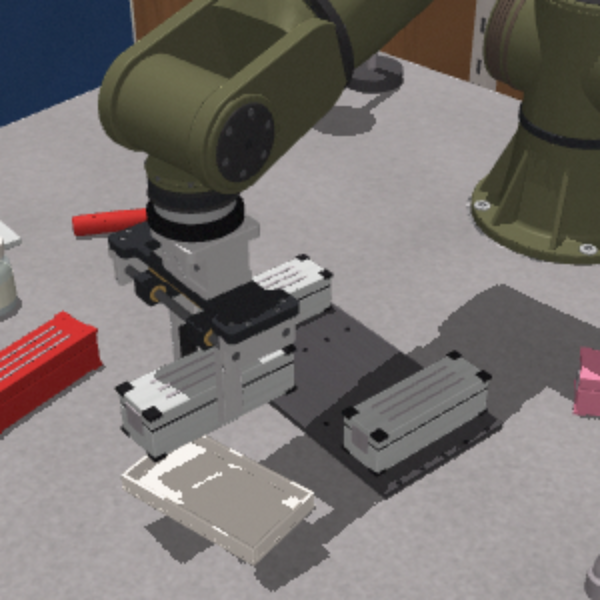

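View pics/top3.png

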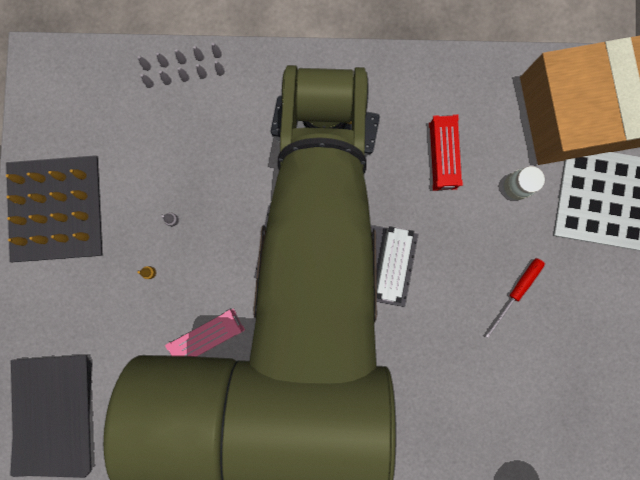

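The pictures show the case held over the tray, at crop (205,395). The left case (415,410) and the right case (295,290) are on the plate, and the bystanders haven't moved. Last checks: how level the held case is, and where the left case stands.

Run:
```python
from h import *
for n in("scene0","scene3"):
    c=load(n);W=cloud(c)
    d=W[...,:2]-[.4795,.117]
    m=(np.hypot(d[...,0],d[...,1])<.1)&(W[...,2]>.051)&(W[...,2]<.065)
    k,l,s,ce=cv2.connectedComponentsWithStats(m.astype(np.uint8)); i=1+np.argmax(s[1:,4])
    cn=max(cv2.findContours((l==i).astype(np.uint8),0,1)[0],key=len)
    q=np.array([ray(c,a,b,.056)[:2] for a,b in cn[:,0]]); print(n,"left",cv2.minAreaRect((q*1000).astype(np.float32)))
m=(np.hypot(W[...,0]-.672,W[...,1]-.03)<.11)
h=W[m][:,2]; print(np.histogram(h,bins=np.arange(.09,.2,.006)))
a=np.radians(-9.5);e=(W[...,:2]-[.672,.03])@[np.cos(a),np.sin(a)];w=(W[...,:2]-[.672,.03])@[-np.sin(a),np.cos(a)]
t=(abs(e)<.085)&(abs(w)<.024)&(abs(W[...,2]-.158)<.012)&(abs(e)>.015)
A=np.c_[e[t],w[t],np.ones(t.sum())];s=np.linalg.lstsq(A,W[t][:,2],rcond=None)[0];print("tilt end-to-end, across deg",np.degrees(s[:2]),s[2],t.sum(),"end extent",np.percentile(e[t],[0.5,99.5]))
```

```text
scene0 left ((479.5019226074219, 118.09951782226562), (58.50530242919922, 156.72642517089844), 80.85474395751953)
scene3 left ((479.6331481933594, 117.69073486328125), (58.05870056152344, 157.1449432373047), 80.81775665283203)
(array([   0,    0,    0,   78,  217,  192,  211,  233,  259,  209,  254,
       1150,   62,   69,   45,   36,   32,   30]), array([0.09 , 0.096, 0.102, 0.108, 0.114, 0.12 , 0.126, 0.132, 0.138,
       0.144, 0.15 , 0.156, 0.162, 0.168, 0.174, 0.18 , 0.186, 0.192,
       0.198]))
tilt end-to-end, across deg [-0.58532544 -3.03739577] 0.15834684861465842 870 end extent [-0.07440544  0.07501149]
```

```bash
python3 -c "
from station import ctrl
print(ctrl.hand_in()); o=ctrl.get_obs(); print(o['time_s'],o['ee_pos'],o['grip_width'],abs(o['joint_vel']).max())"
```

```text
the job is handed in; nothing more can be done
None
the job is handed in; nothing more can be done
```

The middle case is the one that rattles. I handed in with it gripped still over the white tray, at about 30 s on the clock.

**Test:** I picked up, rocked ±30° end to end and set back the left, middle and right cases, in that order. The moment about each case's middle, read level after tipping each way, was:

| Case | After first tip (N·m) | After opposite tip (N·m) | Result |
|---|---|---|---|
| Left | −0.014 | −0.036 | quiet |
| Middle | +0.051 | −0.102 | loose ball |
| Right | +0.024 | −0.006 | quiet |

**Held case:**
- The tool is within 1 mm of the tray's measured middle, and the underside is about 11 cm above the bench.
- End to end it is level to about 0.6° in the camera depth.
- The depth fit across its width gave 3°. I put that down to the fingers being in the fitted patch, because the tool itself read level. I did not check it separately.

**Other items:**
- The left case measured within 0.5 mm of where it stood, and the right within about 1.5 mm.
- In the last pictures the nozzles, jar and screwdriver look unmoved.
- Two checks could not be done: in the last top view the arm hides the tray and the held case.

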